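Sweep the used pot lids into the return pen

ROBOT

A 6-joint arm with a two-finger parallel gripper is mounted at the origin on the work surface. World frame = base frame: x ahead of the robot, y to its left, z up, the work surface at z = 0. Lengths are in m, angles in degrees, forces in N, time in s.
With the tool pointing down it reaches from about 0.275 to 0.825 m from the base axis. Payload 4.9 kg.
Tool frame: the origin (TCP) lies on the centre line of the jaws, within the pads' length; the fingertips stand 19 mm ahead of it and the grasp point (between the pads) is the TCP; z points along the fingers, y is the direction in which the jaws open and shut (so a half turn about z gives the same grasp; the last joint's range is limited). The gripper opens to 85 mm and grips with 20 to 120 N. Pads are 22 mm wide; open, the fingers measure 114 mm over their backs; the gripper's body (76 mm by 85 mm) begins 54 mm behind the grasp point. The pads swing forward as they close: fully open they stand 13 mm farther back than shut.
Start: joints at [66.91, 18.69, -11.035, 60.275, 0, 82.311], TCP at [0.146, 0.53, 0.25] pointing down, gripper open.
Joint ranges: [-152.03, 152.03], [-55.5, 102.48], [-74.3, 77.21], [-110.64, 120.58], [-84.22, 78.4], [-180, 180]. Speed limits (degrees/s): [147.25, 147.25, 180, 180, 180, 180].

INTERFACE

Orientations are given as [roll, pitch, yaw] about the fixed x, y, z axes, in that order (R = Rz(yaw) Ry(pitch) Rx(roll)).
In Python, from station import arm gives the robot as it stands.
- The arm moves only by the tool move_arm, never from a script. Its argument "motion" is a list that holds one entry, the list of rows, each a list of 7 numbers: the shift along the tool's x, y, z in cm, then the turn, a rotation vector about the tool's x, y, z in rad, then the closure in counts, from 0 (fully open) to 255 (shut). In form: [[[dx, dy, dz, ax, ay, az, hand], ...]]. A call has exactly 8 rows; each row shifts and turns the commanded pose from where the row before left it, along the tool's axes as they then stand; what a row does not reach is not made up. A row lasts 1/10 s, in which the tool goes at most 50 mm and 8.59 degrees, less where a joint would pass 70% of its speed; a pose out of reach is approached as far as the arm can. A call is refused whole if a number of a shift passes 5 or a number of a turn 0.15, either way. A call with a gripper value outside its range is refused whole. The fingers move at their own pace and stop on an object; "squeeze" is the grip in N (left out, the last holds). Time passes only in rows, so rows that do not move let the fingers close, or fill a call up. It gives the time, the measured TCP pose, the force and the opening at its end, in the units of the state.
- arm.get_state(): the state, without advancing time (a new reading comes with each control period).
- arm.capture(name): name is "scene" or "top" or "wrist"; returns a dict with "image" (480x640x3 uint8, blue, green, red), "z_map" (480x640 float32, m along the optical axis (not along the pixel's ray), 0 where there is no reading), "fx", "fy", "cx", "cy" (pixels), "extrinsics" (4x4, takes a point from world to camera coordinates). Camera axes: x right, y down, z forward; pixel columns grow to the right and rows downward; lengths in m; the calibration is good to about 2 mm. A picture is of the moment at which its call begins.
- arm.close_job(): hands the job in, once; it reports no verdict.
Trained networks look in the newest picture that a camera, given by its name, has taken for a name from the list of things; names that differ only in an ending like _2 or _b are one class to them, and where a whole thing is asked for, a point or a joint stands for the part that bears it (a point fixed in the world has none). Each returns a list of dicts, best first, with "p" (0 to 1); they miss things now and then, are a little off and sometimes report something else, mostly with a low value. They report only what shows in the picture. A call takes as long as a camera call. They do not tell look-alikes from the thing itself.
- arm.boxes_of(camera, target): "centre" ([column, row] in pixels, amid what is visible of it).
- arm.silhouettes(camera, target): "region" (480x640 bool, what is visible of it) and "centre" ([column, row] in pixels, amid what is visible of it).
The state is a dict: "t": time; "joints": joint angles; "joint_vel": joint speeds; "joint_efforts": joint torques, N m; "eef_pos": TCP position; "orientation": TCP orientation; "ft_force": force on the tool from outside, world axes, zero at the start; "wrist_torque": the same for the moment, N m; "grip_width": finger opening in m.
Only numpy, scipy, OpenCV 4.12 (cv2) and the standard library are available. Lean on these libraries where they do the work, as an engineer would, in place of code of your own. Each camera call takes 0.05 s, during which the arm holds its last target. There are 200 camera calls.

TASK

Sweep the three red sample-pot lids across the bench into the blue return pen through its open side with your fingertips, so that each lies flat and wholly inside, no part sticking out of the open side. Only push them along the bench: do not pick up or tip any lid. Leave the vials and everything else undisturbed where they are.

Things in the scene. Friction and masses are not known exactly. Their poses are not given: they have to be found in the camera images.
- lid1: red screw lid number 1 of 3 of a sample pot, solid disc 40 mm in diameter and 16 mm tall with an orange top face, about 25 g, loose, lying flat on the bench in front of the pen's open side; origin at the centre of its underside, z up. It slides on the bench when pushed from the side.
- lid2: red screw lid number 2 of 3 of a sample pot, solid disc 40 mm in diameter and 16 mm tall with an orange top face, about 25 g, loose, lying flat on the bench in front of the pen's open side; origin at the centre of its underside, z up. It slides on the bench when pushed from the side.
- lid3: red screw lid number 3 of 3 of a sample pot, solid disc 40 mm in diameter and 16 mm tall with an orange top face, about 25 g, loose, lying flat on the bench in front of the pen's open side; origin at the centre of its underside, z up. It slides on the bench when pushed from the side.
- pen: return pen: three steel walls 22 mm tall, 4 mm thick, fixed to the bench round a blue patch level with the bench (no floor plate or sill). Inside 110 mm deep (x), 240 mm wide (y). Origin: centre of the inside, on the bench; x points from the open side (x = -55 mm) to the back wall (+55 mm); side walls' inner faces at y = +-120 mm. It may be turned on the bench.
- vial1: filled amber sample vial with white cap, 30 mm in diameter and 52 mm tall, standing in the row among the lids, loose, not to be disturbed; origin at the centre of its underside.
- vial2: filled amber sample vial with white cap, 30 mm in diameter and 52 mm tall, standing in the row among the lids, loose, not to be disturbed; origin at the centre of its underside.
- wash_bottle: white wash bottle with red spout, 70 mm in diameter, about 195 mm tall, standing to the left (+y), loose bystander; origin at the centre of its underside.
- beaker: clear plastic beaker, 68 mm in diameter, 85 mm tall, to the right (-y), loose bystander; origin at the centre of its underside.
- dish: white ceramic dish, 90 mm in diameter, 22 mm tall, to the right (-y), loose bystander; origin at the centre of its underside.
- spatula: flat-bladed lab scraper with wooden handle, 180 mm long, lying to the left (+y), loose bystander; x along its length.
- pen_mouth (a point): middle of the pen's open side, on the bench, 55 mm from the pen's origin, same axes. The three lids and two vials start in a row across it, 95 to 125 mm outside it, in any order, about 70 mm apart.
Mind the look-alikes: they are no part of the job. Leave any green or grey look-alike of the lid2 alone.

How it is judged (in metres and radians):
At the end, for the whole second after the job is handed in: All three lids lie flat and at rest on the bench inside the pen, no part of any sticking out of its open side by more than 2 mm; the vials, wash bottle, beaker and dish stand, and with the spatula are within 20 mm of where they started (x of lid1 in the frame of pen between -0.037 and 0.055 m and y of lid1 in the frame of pen between -0.12 and 0.12 m and height (world z) of each of lid1, lid2, lid3 below 0.006 m and angle between each of lid1, lid2, lid3's own z axis and vertical below 0.2 rad and linear speed of each of lid1, lid2, lid3 below 0.01 m/s and x of lid2 in the frame of pen between -0.037 and 0.055 m and y of lid2 in the frame of pen between -0.12 and 0.12 m and x of lid3 in the frame of pen between -0.037 and 0.055 m and y of lid3 in the frame of pen between -0.12 and 0.12 m and distance of each of vial1, vial2, wash_bottle, beaker, dish, spatula from where it was at the start of the episode below 0.02 m and angle between each of vial1, vial2, wash_bottle, beaker's own z axis and vertical below 0.3 rad); the robot touches nothing.
It fails at once if a lid is lifted or carried (its underside more than 12 mm above the bench) or tipped by more than 0.7 rad (height (world z) of any of lid1, lid2, lid3 above 0.012 m or angle between any of lid1, lid2, lid3's own z axis and vertical above 0.7 rad).
It fails at once if a vial or another bystander is moved by more than 20 mm (distance of any of vial1, vial2, wash_bottle, beaker, dish, spatula from where it was at the start of the episode above 0.02 m).
It fails at once if a vial, the wash bottle or the beaker is tipped over (angle between any of vial1, vial2, wash_bottle, beaker's own z axis and vertical above 0.5 rad).
It also fails if it takes over 51 s, if anything falls off the work surface, if the arm or the gripper's body presses on something with over 40 N, if the wrist force passes 120 N, or if a joint passes its speed limit or range.

## Working session

There is one attempt and no reset: what is moved stays moved. The work goes in short steps, Python scripts to look and compute and a tool call to move; the robot and the scene stay as the last step left them, time stands still between calls to the robot, and variables do not carry over. Pictures are saved under pics/ and viewed, about 8 in all and at most 12, crops included, and the job is handed in when it is done.

Besides the shell and the picture viewer there is one more tool, called after "Emit:" by a JSON object that holds its "op" and its "data", one argument or row to a line. move_arm: Moves the arm, as the interface text tells. Its arguments: {"type":"object","properties":{"motion":{"type":"array"},"squeeze":{"type":"number"}},"required":["motion"]}

```bash
ls; mkdir -p pics; python3 - <<'E'
from station import arm
import cv2
s=arm.get_state();print(s['t'],s['eef_pos'],s['orientation'])
for n in("top","scene"):
    c=arm.capture(n);cv2.imwrite(f"pics/{n}0.png",c['image']);print(n,c['extrinsics'].round(3).tolist(),c['fx'],c['cx'],c['cy'])
E
```

```text
pics
0.0 [0.14584069 0.52971452 0.24950541] [-1.79900195e+02 -1.12497501e-02  1.64597957e+02]
top [[-0.021, -1.0, 0.006, 0.002], [-0.972, 0.019, -0.234, 0.54], [0.233, -0.011, -0.972, 1.386], [0.0, 0.0, 0.0, 1.0]] 614.852396223796 314.60215947696605 229.69512792880545
scene [[-0.799, 0.602, 0.016, 0.44], [0.454, 0.619, -0.64, -0.209], [-0.395, -0.504, -0.768, 1.181], [0.0, 0.0, 0.0, 1.0]] 467.5850465624112 322.8256722221159 235.70226488491892
```

View pics/top0.png

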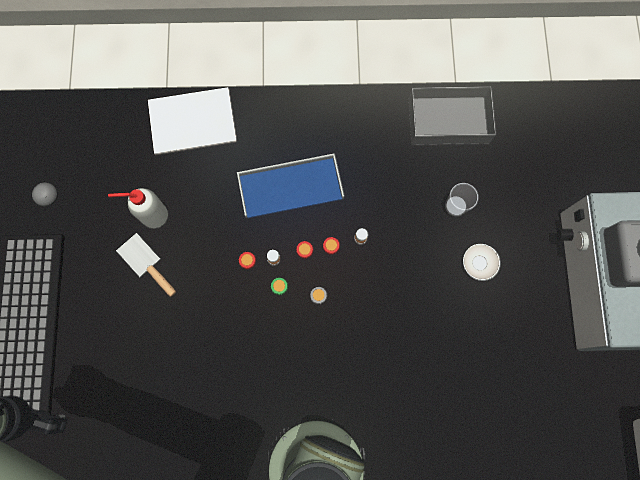

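The top view shows red-rimmed lids at (247,260), (305,249) and (331,245). The vials are at (273,257) and (362,236). Two look-alikes must stay put: green at (279,286) and grey at (319,295). The pen is at about (290,187) with its open side facing the row. I'll measure these and check a close crop.

```bash
cat > h.py <<'E'
from station import arm
import cv2, numpy as np
def ray(c,px,z):
    R=c['extrinsics'][:3,:3];t=c['extrinsics'][:3,3];o=-R.T@t
    d=R.T@np.array([(px[0]-c['cx'])/c['fx'],(px[1]-c['cy'])/c['fy'],1]);return (o+d*(z-o[2])/d[2])
def look():
    c=arm.capture("top");im=c['image'];hsv=cv2.cvtColor(im,cv2.COLOR_BGR2HSV).astype(int);H,S,V=[hsv[...,i] for i in range(3)]
    out={}
    o=((H>=10)&(H<25)&(S>120)&(V>120)).astype(np.uint8)
    n,l,st,ce=cv2.connectedComponentsWithStats(o)
    out['orange']=[(ce[i].round(1).tolist(),int(st[i,4]),ray(c,ce[i],.016)[:2].round(4).tolist()) for i in range(1,n) if st[i,4]>30]
    b=((H>100)&(H<125)&(S>120)&(V>60)).astype(np.uint8)
    n,l,st,ce=cv2.connectedComponentsWithStats(b);k=1+st[1:,4].argmax()
    q=cv2.findContours((l==k).astype(np.uint8),cv2.RETR_EXTERNAL,cv2.CHAIN_APPROX_NONE)[0][0]
    q=cv2.approxPolyDP(cv2.convexHull(q),6,True)[:,0]
    out['pen']=[(p.tolist(),ray(c,p,0)[:2].round(4).tolist()) for p in q]
    return c,out
E
python3 - <<'E'
from h import *
c,o=look()
for k in o:
    print(k); [print(' ',x) for x in o[k]]
for n,z in(("lid1",.016),("vial1",.052),("wash_bottle",.1),("beaker",.08),("dish",.02),("spatula",.01)):
    for d in arm.silhouettes("top",n)[:5]:
        r=d['region'];print(n,round(d['p'],2),np.round(d['centre'],1),ray(c,d['centre'],z)[:2].round(4),r.sum())
cv2.imwrite("pics/crop0.png",cv2.resize(c['image'][140:320,220:400],None,fx=3.3,fy=3.3,interpolation=cv2.INTER_CUBIC))
E
```

```text
orange
  ([330.9, 244.5], 102, [0.5133, -0.0486])
  ([304.1, 248.7], 102, [0.5043, 0.0165])
  ([246.5, 259.2], 105, [0.4812, 0.1557])
  ([278.7, 285.2], 103, [0.4166, 0.0788])
  ([318.1, 294.4], 104, [0.3926, -0.0147])
pen
  ([332, 158], [0.741, -0.0582])
  ([341, 198], [0.6349, -0.0777])
  ([247, 216], [0.5931, 0.1566])
  ([240, 176], [0.6976, 0.1746])
lid1 0.71 [304.9 247.1] [0.5082 0.0145] 183
lid1 0.7 [278.6 285.3] [0.4163 0.0789] 207
lid1 0.69 [247.1 259.4] [0.4807 0.1543] 204
lid1 0.61 [320.4 294.5] [ 0.3923 -0.0203] 249
lid1 0.47 [328.9 244.4] [ 0.5137 -0.0438] 240
vial1 0.67 [365.2 237.8] [ 0.5202 -0.1291] 188
vial1 0.45 [269.8 260.8] [0.4694 0.0973] 176
wash_bottle 0.64 [147.2 206.2] [0.5945 0.3774] 1089
beaker 0.66 [461.8 196.5] [ 0.6095 -0.3591] 804
spatula 0.82 [140.  258.5] [0.4893 0.4135] 1211
```

View pics/crop0.png

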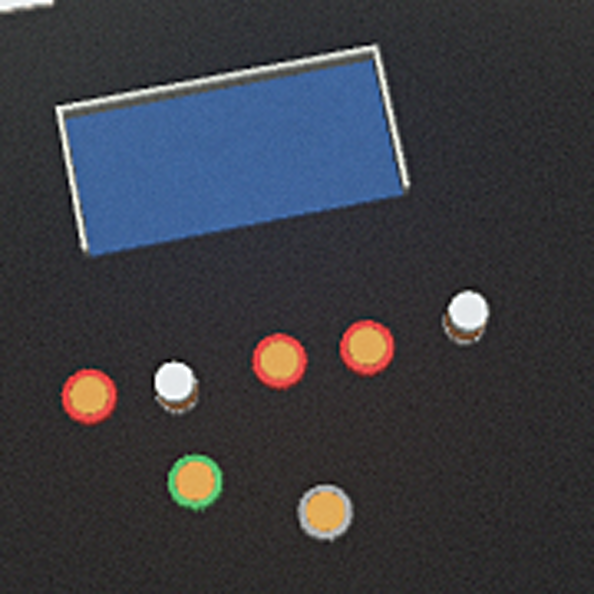

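The crop confirms the choice: left, middle and right lids have red rims, the other two discs are green and grey. I'll nest each lid between the part-open fingers and push it in. The left lid goes first, on a diagonal that clears both vial and wall.

```bash
cat >> h.py <<'E'
M=np.array([.614,.0395]);A=np.radians(10.1);ux=np.array([np.cos(A),np.sin(A)]);uy=np.array([-np.sin(A),np.cos(A)])
def pen(p): d=np.array(p)-M; return np.round([d@ux,d@uy],4)   # relative to mouth
def world(x,y): return M+x*ux+y*uy
def go(p,z,yaw):
    s=arm.get_state();e=np.array(s['eef_pos']);y0=s['orientation'][2]%360;r=np.radians(yaw)
    d=np.array(p)-e[:2];tx=np.array([np.cos(r),np.sin(r)]);ty=np.array([np.sin(r),-np.cos(r)])
    print('to',np.round(p,3),'tool cm',np.round([d@tx*100,d@ty*100,(e[2]-z)*100],2),'az',round(-np.radians(yaw-y0),3))
E
python3 - <<'E'
from h import *
c,o=look()
for x in o['orange']: print(pen(x[2]))
for p in((273,255.5),(361.8,234.2)): print('vial',ray(c,p,.052)[:2],pen(ray(c,p,.052)[:2]))
u=np.array([.947,-.3206])
go(np.array([.4812,.1557])-.06*u,.12,161.3)
E
```

```text
[-0.1146 -0.0691]
[-0.1121 -0.0035]
[-0.1103  0.1378]
[-0.1874  0.0733]
[-0.2277 -0.0146]
vial [0.48190022 0.08975638] [-0.1212  0.0726]
vial [ 0.52916224 -0.12133336] [-0.1117 -0.1435]
to [0.424 0.175] tool cm [-37.76 -24.73  13.03] az 0.058
```

Emit:
{"op": "move_arm", "data": {
  "motion": [
    [[0,0,0,0,0,0.058,195],[-3,-2,-0.9,0,0,0,195],[-3.5,-2.3,0,0,0,0,195],[-3.5,-2.3,0,0,0,0,195],[-3.5,-2.3,0,0,0,0,195],[-3.5,-2.3,0,0,0,0,195],[-3.5,-2.3,0,0,0,0,195],[-3.5,-2.3,0,0,0,0,195]]
  ]
}}

```text
t: 1.3
eef_pos: [0.3235, 0.3022, 0.2595]
orientation: [180.0, 0.0, 161.3]
ft_force: [0.4, 0.2, -0.3]
grip_width: 0.0204
```

Emit:
{"op": "move_arm", "data": {
  "motion": [
    [[-3.5,-2.3,1,0,0,0,195],[-3.5,-2.3,2,0,0,0,195],[-3.5,-2.3,2,0,0,0,195],[-2.5,-1.6,2,0,0,0,195],[-1,-0.7,2,0,0,0,195],[0,0,2,0,0,0,195],[0,0,2,0,0,0,195],[0,0,0,0,0,0,195]]
  ]
}}

```text
t: 2.1
eef_pos: [0.4239, 0.1708, 0.1273]
orientation: [-179.9, -0.2, 161.2]
ft_force: [-0.6, 0.3, -0.7]
grip_width: 0.0201
```

```bash
python3 - <<'E'
from h import *
s=arm.get_state();print(s['t'],s['eef_pos'],s['orientation'],s['grip_width'],s['ft_force'])
u=np.array([.947,-.3206])
go(np.array([.4812,.1557])-.06*u,.05,161.3)
c=arm.capture("scene");cv2.imwrite("pics/s1.png",c['image'][100:460,120:600])
E
```

```text
2.1 [0.42393783 0.17083882 0.1272692 ] [-179.86478727   -0.21934736  161.24236464] 0.020058025321967033 [-0.5651803   0.29163506 -0.7216982 ]
to [0.424 0.175] tool cm [0.09 0.4  7.73] az -0.001
```

View pics/s1.png

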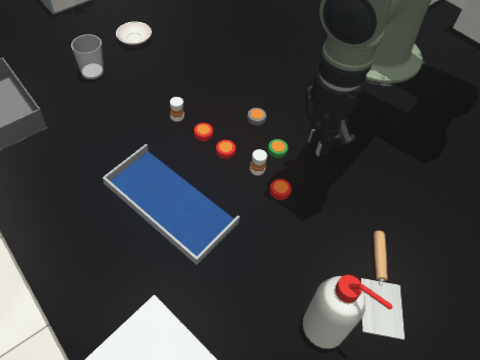

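The hand hovers behind the left lid (crop 280,188), with the vial to its side. I'm lowering it, slowly at the end.

Emit:
{"op": "move_arm", "data": {
  "motion": [
    [[0.1,0.4,2,0,0,0,195],[0,0,2,0,0,0,195],[0,0,2,0,0,0,195],[0,0,2,0,0,0,195],[0,0,1,0,0,0,195],[0,0,0.5,0,0,0,195],[0,0,0.5,0,0,0,195],[0,0,0,0,0,0,195]]
  ]
}}

```text
t: 2.95
eef_pos: [0.4264, 0.1758, 0.0296]
orientation: [180.0, 0.0, 161.3]
ft_force: [-0.2, -0.7, 0.1]
grip_width: 0.0199
```

```bash
python3 - <<'E'
from h import *
s=arm.get_state();print(s['t'],s['eef_pos'],s['orientation'],s['ft_force'])
u=np.array([.947,-.3206]);C=np.array([.4812,.1557])
go(C-.06*u,.023,161.3)
go(C+(.194-.028)*u,.023,161.3)
c=arm.capture("wrist");cv2.imwrite("pics/w1.png",c['image'])
E
```

```text
2.95 [0.42638453 0.17576848 0.02955529] [1.79982808e+02 2.82456879e-02 1.61281237e+02] [-0.21314513 -0.72370842  0.12543597]
to [0.424 0.175] tool cm [ 0.16 -0.14  0.66] az -0.0
to [0.638 0.102] tool cm [-22.43  -0.14   0.66] az -0.0
```

View pics/w1.png

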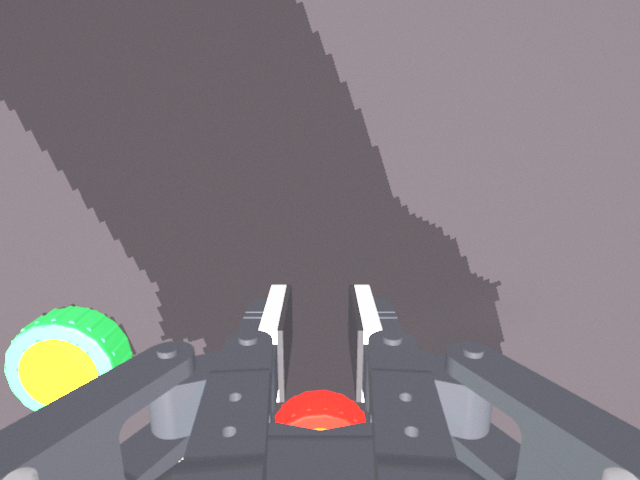

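The wrist view shows the red lid (320,420) centred between the fingers, with the green one well aside. I'm lowering 5 mm and pushing.

Emit:
{"op": "move_arm", "data": {
  "motion": [
    [[0,-0.14,0.3,0,0,0,195],[-0.5,0,0.2,0,0,0,195],[-1,0,0,0,0,0,195],[-1,0,0,0,0,0,195],[-1,0,0,0,0,0,195],[-1.5,0,0,0,0,0,195],[-1.5,0,0,0,0,0,195],[-1.5,0,0,0,0,0,195]]
  ]
}}

```text
t: 3.8
eef_pos: [0.5028, 0.1481, 0.0243]
orientation: [180.0, 0.0, 161.2]
ft_force: [-0.5, 0.3, -0.6]
grip_width: 0.0198
```

```bash
python3 - <<'E'
from h import *
c,o=look()
for x in o['orange']: print(pen(x[2]),x[:2])
u=np.array([.947,-.3206]);C=np.array([.4812,.1557])
go(C+(.194-.028)*u,.024,161.3)
cv2.imwrite("pics/t2.png",cv2.resize(c['image'][140:320,200:400],None,fx=3,fy=3))
E
```

```text
[-0.1146 -0.0691] ([330.9, 244.5], 102)
[-0.1121 -0.0035] ([304.2, 248.7], 103)
[-0.1872  0.0732] ([278.7, 285.1], 102)
[-0.2277 -0.0146] ([318.1, 294.5], 105)
to [0.638 0.102] tool cm [-1.4e+01 -1.0e-02  7.0e-02] az -0.002
```

View pics/t2.png

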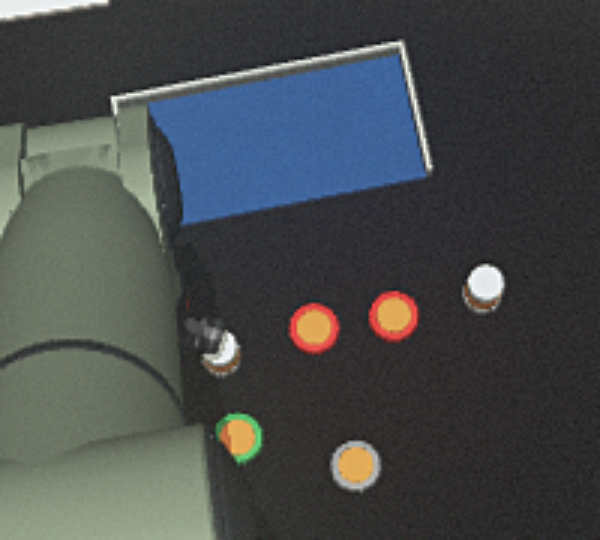

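The arm hides the lid in the top view, but the vial still stands at its place (crop 220,350). I'm continuing the push.

Emit:
{"op": "move_arm", "data": {
  "motion": [
    [[-1.5,0,0,0,0,0,195],[-1.5,0,0,0,0,0,195],[-1.5,0,0,0,0,0,195],[-1.5,0,0,0,0,0,195],[-1.5,0,0,0,0,0,195],[-1.5,0,0,0,0,0,195],[-1.2,0,0,0,0,0,195],[-1,0,0,0,0,0,195]]
  ]
}}

```text
t: 4.65
eef_pos: [0.6082, 0.1122, 0.0242]
orientation: [180.0, -0.0, 161.2]
ft_force: [-0.2, -0.1, 1.2]
grip_width: 0.0202
```

```bash
python3 - <<'E'
from h import *
c=arm.capture("scene");cv2.imwrite("pics/s2.png",c['image'][150:460,120:520])
u=np.array([.947,-.3206]);C=np.array([.4812,.1557])
go(C+(.194-.028)*u,.024,161.3)
E
```

```text
to [0.638 0.102] tool cm [-3.    0.04  0.04] az -0.002
```

View pics/s2.png

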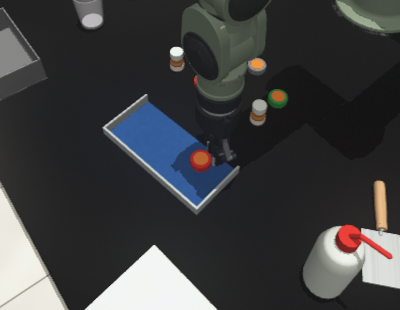

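The lid (crop 200,160) is inside the pen and seated in the fingers. I'll push it slightly further, back out and lift.

Emit:
{"op": "move_arm", "data": {
  "motion": [
    [[-1,0,0,0,0,0,195],[-0.6,0,0,0,0,0,195],[-0.3,0,0,0,0,0,195],[0,0,0,0,0,0,195],[1,0,0,0,0,0,195],[2,0,0,0,0,0,195],[1,0,-3,0,0,0,195],[0,0,-4,0,0,0,195]]
  ]
}}

```text
t: 5.5
eef_pos: [0.5822, 0.1201, 0.0924]
orientation: [-179.8, -0.5, 161.4]
ft_force: [1.1, 1.2, -0.3]
grip_width: 0.0201
```

```bash
python3 - <<'E'
from h import *
print(arm.get_state()['eef_pos'])
go(world(-.1121-.06,-.0035),.12,190.1)
c=arm.capture("scene");print([ (np.round(ray(c,d['centre'],.012)[:2],3),pen(ray(c,d['centre'],.012)[:2])) for d in arm.boxes_of("scene","lid1")])
E
```

```text
[0.58220642 0.12010928 0.09236478]
to [0.445 0.006] tool cm [15.49 -8.84 -2.76] az -0.502
[(array([ 0.519, -0.041]), array([-0.1079, -0.0629])), (array([0.655, 0.096]), array([0.0499, 0.0481])), (array([0.416, 0.081]), array([-0.1876,  0.0755])), (array([ 0.379, -0.006]), array([-0.2392, -0.0035])), (array([ 0.523, -0.139]), array([-0.1209, -0.1598]))]
```

Left lid is now about 50 mm past the mouth line, at y = 48 mm. Next is the middle lid: rise, turn, go behind it.

Emit:
{"op": "move_arm", "data": {
  "motion": [
    [[0,0,-1.5,0,0,-0.1255,195],[0,0,-1.3,0,0,-0.1255,195],[0,0,0,0,0,-0.1255,195],[0,0,0,0,0,-0.1255,195],[3.9,-2.2,0,0,0,0,195],[3.9,-2.2,0,0,0,0,195],[3.9,-2.2,0,0,0,0,195],[3.8,-2.2,0,0,0,0,195]]
  ]
}}

```text
t: 6.4
eef_pos: [0.4476, 0.0055, 0.1218]
orientation: [180.0, -0.0, -169.9]
ft_force: [-0.3, -0.7, 0.6]
grip_width: 0.0202
```

Emit:
{"op": "move_arm", "data": {
  "motion": [
    [[0,0,0,0,0,0,195],[0,0,2,0,0,0,195],[0,0,2,0,0,0,195],[0,0,2,0,0,0,195],[0,0,1,0,0,0,195],[0,0,1,0,0,0,195],[0,0,0,0,0,0,195],[0,0,0,0,0,0,195]]
  ]
}}

```text
t: 7.2
eef_pos: [0.4504, 0.0059, 0.0425]
orientation: [-180.0, 0.0, -169.9]
ft_force: [-0.2, -0.4, -0.4]
grip_width: 0.0204
```

```bash
python3 - <<'E'
from h import *
print(arm.get_state()['eef_pos'])
go(world(-.1121-.06,-.0035),.024,190.1)
go(world(.06-.028,-.006),.024,190.1)
c=arm.capture("wrist");cv2.imwrite("pics/w2.png",c['image'])
E
```

```text
[0.45042248 0.0058624  0.04247832]
to [0.445 0.006] tool cm [0.52 0.09 1.85] az -0.001
to [0.647 0.039] tool cm [-19.89  -0.16   1.85] az -0.001
```

View pics/w2.png

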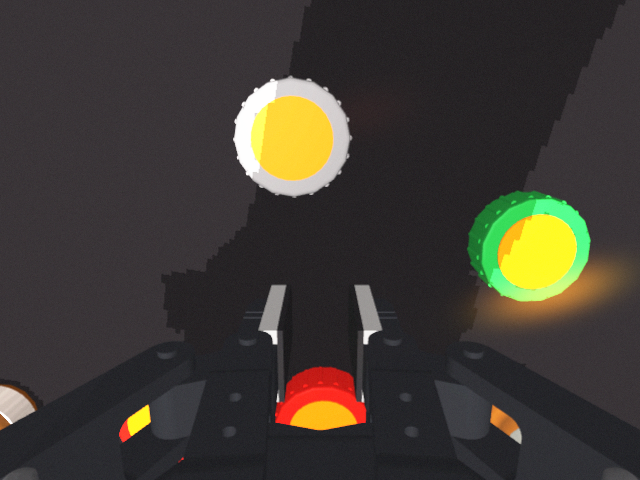

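The middle lid (320,405) is centred, and the grey and green discs are behind and clear. Down, then push 20 cm along tool −x.

Emit:
{"op": "move_arm", "data": {
  "motion": [
    [[0.3,0,1,0,0,0,195],[0,0,0.5,0,0,0,195],[0,0,0.35,0,0,0,195],[-0.7,0,0,0,0,0,195],[-1,0,0,0,0,0,195],[-1,0,0,0,0,0,195],[-1.2,0,0,0,0,0,195],[-1.5,0,0,0,0,0,195]]
  ]
}}

```text
t: 8.05
eef_pos: [0.5017, 0.0148, 0.024]
orientation: [-180.0, 0.0, -170.0]
ft_force: [0.0, 0.3, -0.6]
grip_width: 0.02
```

Emit:
{"op": "move_arm", "data": {
  "motion": [
    [[-1.5,0,0,0,0,0,195],[-1.5,0,0,0,0,0,195],[-1.5,0,0,0,0,0,195],[-1.5,0,0,0,0,0,195],[-1.5,0,0,0,0,0,195],[-1.5,0,0,0,0,0,195],[-1.5,0,0,0,0,0,195],[-1.5,0,0,0,0,0,195]]
  ]
}}

```text
t: 8.85
eef_pos: [0.6202, 0.0359, 0.0239]
orientation: [-180.0, 0.0, -169.9]
ft_force: [0.0, -1.0, 0.7]
grip_width: 0.02
```

```bash
python3 - <<'E'
from h import *
s=arm.get_state();print(s['eef_pos'],pen(s['eef_pos'][:2]))
go(world(.06-.028,-.006),.024,190.1)
c=arm.capture("scene");print([pen(ray(c,d['centre'],.012)[:2]).tolist() for d in arm.boxes_of("scene","lid1")])
E
```

```text
[0.62023202 0.03594494 0.02394112] [ 0.0055 -0.0046]
to [0.647 0.039] tool cm [-2.65 -0.14 -0.01] az -0.001
[[-0.1864, 0.0723], [0.0372, 0.0004], [-0.2226, -0.0093], [0.0452, 0.0472]]
```

Tracking as planned. I'll finish this push, back out and lift.

Emit:
{"op": "move_arm", "data": {
  "motion": [
    [[-1,0,0,0,0,0,195],[-0.6,0,0,0,0,0,195],[-0.3,0,0,0,0,0,195],[0,0,0,0,0,0,195],[1,0,0,0,0,0,195],[2,0,0,0,0,0,195],[1,0,-3,0,0,0,195],[0,0,-4,0,0,0,195]]
  ]
}}

```text
t: 9.75
eef_pos: [0.5935, 0.0318, 0.092]
orientation: [179.9, -0.4, -170.0]
ft_force: [2.1, -0.7, 0.4]
grip_width: 0.0197
```

```bash
python3 - <<'E'
from h import *
print(arm.get_state()['eef_pos'])
go(world(-.1146-.06,-.069),.12,190.1)
E
```

```text
[0.5934914  0.03183479 0.09201274]
to [ 0.454 -0.059] tool cm [15.31 -6.51 -2.8 ] az -0.002
```

Emit:
{"op": "move_arm", "data": {
  "motion": [
    [[0,0,-1.5,0,0,0,195],[2,-1,-1.3,0,0,0,195],[3.5,-1.5,0,0,0,0,195],[3.5,-1.5,0,0,0,0,195],[3.5,-1.5,0,0,0,0,195],[3,-1,0,0,0,0,195],[0,0,2,0,0,0,195],[0,0,2,0,0,0,195]]
  ]
}}

```text
t: 10.55
eef_pos: [0.4562, -0.0598, 0.0822]
orientation: [-179.9, 0.1, -170.1]
ft_force: [-0.1, 0.3, -0.4]
grip_width: 0.0201
```

Emit:
{"op": "move_arm", "data": {
  "motion": [
    [[0,0,2,0,0,0,195],[0,0,1,0,0,0,195],[0,0,1,0,0,0,195],[0,0,0,0,0,0,195],[0,0,0,0,0,0,195],[0,0,0,0,0,0,195],[0,0,0,0,0,0,195],[0,0,0,0,0,0,195]]
  ]
}}

```text
t: 11.35
eef_pos: [0.457, -0.0592, 0.0422]
orientation: [-180.0, 0.0, -170.0]
ft_force: [-0.0, -0.0, -0.3]
grip_width: 0.0199
```

```bash
python3 - <<'E'
from h import *
print(arm.get_state()['eef_pos'])
go(world(-.1146-.06,-.069),.024,190.1)
go(world(.06-.028,-.069),.024,190.1)
c=arm.capture("wrist");cv2.imwrite("pics/w3.png",c['image'])
E
```

```text
[ 0.45703053 -0.05921065  0.04223872]
to [ 0.454 -0.059] tool cm [0.28 0.07 1.82] az -0.001
to [ 0.658 -0.023] tool cm [-20.38   0.07   1.82] az -0.001
```

View pics/w3.png

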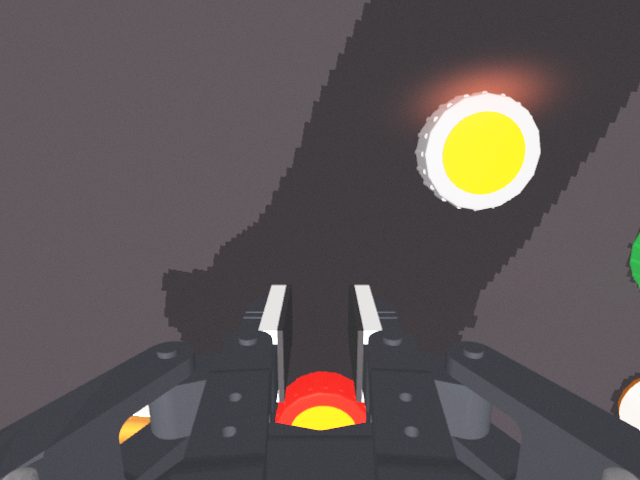

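The right lid (321,405) is centred too. Same push again.

Emit:
{"op": "move_arm", "data": {
  "motion": [
    [[0,0,1,0,0,0,195],[0,0,0.5,0,0,0,195],[0,0,0.32,0,0,0,195],[-0.7,0,0,0,0,0,195],[-1,0,0,0,0,0,195],[-1,0,0,0,0,0,195],[-1.2,0,0,0,0,0,195],[-1.5,0,0,0,0,0,195]]
  ]
}}

```text
t: 12.2
eef_pos: [0.5111, -0.0495, 0.0238]
orientation: [-180.0, 0.0, -170.0]
ft_force: [0.9, -0.9, 0.2]
grip_width: 0.0203
```

Emit:
{"op": "move_arm", "data": {
  "motion": [
    [[-1.5,0,0,0,0,0,195],[-1.5,0,0,0,0,0,195],[-1.5,0,0,0,0,0,195],[-1.5,0,0,0,0,0,195],[-1.5,0,0,0,0,0,195],[-1.5,0,0,0,0,0,195],[-1.5,0,0,0,0,0,195],[-1.5,0,0,0,0,0,195]]
  ]
}}

```text
t: 13.0
eef_pos: [0.6296, -0.0284, 0.0237]
orientation: [-180.0, 0.0, -169.9]
ft_force: [0.3, 0.2, -0.7]
grip_width: 0.0203
```

Emit:
{"op": "move_arm", "data": {
  "motion": [
    [[-1.2,0,0,0,0,0,195],[-0.8,0,0,0,0,0,195],[-0.3,0,0,0,0,0,195],[0,0,0,0,0,0,195],[1,0,0,0,0,0,195],[2,0,0,0,0,0,195],[1,0,-3,0,0,0,195],[0,0,-4,0,0,0,195]]
  ]
}}

```text
t: 13.8
eef_pos: [0.6067, -0.0316, 0.0917]
orientation: [179.9, -0.4, -170.0]
ft_force: [-0.1, -0.3, -0.3]
grip_width: 0.0202
```

Emit:
{"op": "move_arm", "data": {
  "motion": [
    [[0,0,-3,0,0,0,195],[3,0,-3,0,0,0,195],[4,0,-2,0,0,0,195],[4,0,0,0,0,0,195],[4,0,0,0,0,0,195],[4,0,0,0,0,0,195],[3,0,0,0,0,0,195],[0,0,0,0,0,0,195]]
  ]
}}

```text
t: 14.6
eef_pos: [0.3899, -0.0695, 0.1732]
orientation: [179.9, -0.2, -170.1]
ft_force: [0.8, -0.8, -0.0]
grip_width: 0.0201
```

```bash
python3 - <<'E'
from h import *
s=arm.get_state();print(s['t'],s['eef_pos'],s['ft_force'])
c,o=look()
for x in o['orange']: print(pen(x[2]),x)
cv2.imwrite("pics/t3.png",c['image'])
E
```

```text
14.6 [ 0.38987856 -0.06953228  0.17317158] [ 0.83974745 -0.76004607 -0.03050708]
[ 0.0527 -0.0701] ([317.7, 179.9], 94, [0.6782, -0.0203])
[ 0.0501 -0.005 ] ([292.2, 185.8], 96, [0.6642, 0.0434])
[0.0466 0.0495] ([270.8, 191.2], 95, [0.6512, 0.0964])
[-0.1873  0.0734] ([278.6, 285.2], 104, [0.4167, 0.0789])
```

View pics/t3.png

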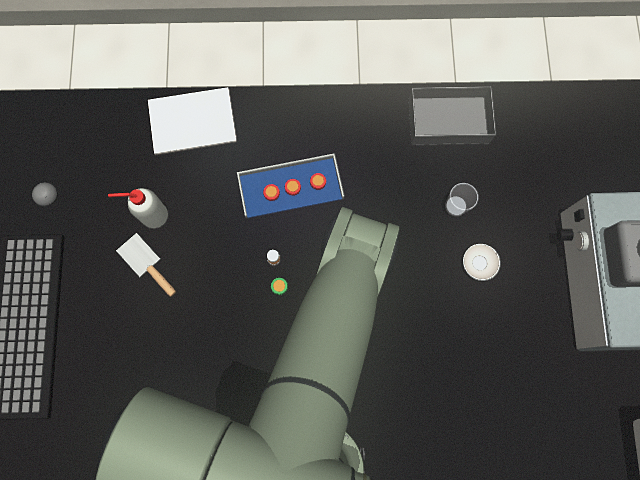

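All three red lids, at (271,191), (292,187) and (318,181), lie about 50 mm inside the mouth. The arm hides the right vial here, so I'll check it in the scene camera.

```bash
python3 - <<'E'
from h import *
c=arm.capture("scene");cv2.imwrite("pics/s4.png",c['image'][150:460,120:520])
print([(round(d['p'],2),pen(ray(c,d['centre'],.026)[:2]).tolist()) for d in arm.boxes_of("scene","vial1")])
a=cv2.imread("pics/scene0.png");cv2.imwrite("pics/cmp.png",np.hstack([a[150:460,200:520],c['image'][150:460,200:520]]))
E
```

```text
[(0.76, [-0.1111, -0.1482]), (0.56, [-0.1234, 0.0727])]
```

View pics/cmp.png

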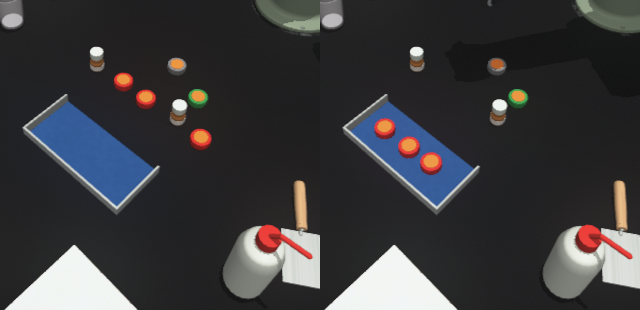

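The before and after views match except for the three lids, which are now in the pen. Handing in.

```bash
python3 -c "
from station import arm
print(arm.close_job())"
```

```text
the job is handed in; nothing more can be done
None
```

All three red lids are in the return pen. I swept them in one at a time along the bench, each nested between the part-open fingertips, and handed the job in at about 15 s; the system reported no verdict.

- **Lids:** the last top view put all three 47–53 mm past the mouth (18 mm is needed) at y = +50, −5 and −70 mm. All three look flat.
- **Vials and bystanders:** both vials stand where the camera first showed them, to within a few millimetres. The wash bottle and spatula looked unchanged in both cameras. The dish and beaker looked unchanged from the top only, and I did not measure any of these four. The green and grey look-alikes did not move.
- **Robot:** the arm ended clear of everything, and wrist force readings stayed under about 3 N.
- **Checks:** none failed. The arm hid the right vial and the grey look-alike in the last top view, so I checked those two in the scene camera.

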